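# Lift a stack of slide trays out of the staining trough

### The job

Take the lifting rod by its red handle, feed it gently down through the slots of all three blue slide trays in the staining trough until its collar rests on the top tray, and turn it about a quarter turn so that its cross-bar catches beneath them. Lift all three out together as one stack, set them down gently, centred and square, on the rails of the drying stand, and leave the rod standing upright in the stack, still turned and with its collar down on the top tray. The lower trays lie a little out of line, so feel for their slots rather than forcing the rod, and do not disturb the jar, the dropper bottle or the dish.

Things in the scene. Friction and masses are not known exactly. Their poses are not given: they have to be found in the camera images.
- lifter: Lifting rod, 120 g, upright in the holder at the start. Origin: centre of the underside of its round steel collar (24 mm across, 6 mm thick); z up the rod. Above it a 10 mm round neck to 30 mm, then the handle from 30 to 80 mm. Below it a 10 mm round rod with a flat end 42 mm below the origin, and the cross-bar. Turned by pi it is the same.
- lifter_handle (a point): Centre of the red plastic handle, 55 mm above the collar's underside. The handle is 30 mm wide along the rod's x, 14 mm thick along its y (grip across the 14 mm) and 50 mm tall.
- lifter_pin (a point): Centre of the rod's steel cross-bar, 37.5 mm below the collar's underside: 30 mm long along the rod's x (parallel to the handle's wide faces), 5 mm wide, 7 mm high, flat underneath. The gap between bar and collar is 34 mm.
- top_tray: Uppermost of three equal loose blue trays stacked in the trough, each 90 (x) by 80 (y) by 10 mm, 60 to 130 g, two glass slides flush with its top. Origin: centre of its underside, z up. Long side along the trough's x. The lower two are hidden and not tracked: each tray's centre is up to 4 mm off the trough's centre along each trough axis, turned up to 0.03 rad. Trays slide with the rod.
- slot (a point): Centre of the slot in the top tray, level with the tray's upper face. Every tray has the same slot through its centre: 35 mm long along x, 9 mm wide, widened in the middle to a 15 by 15 mm square, edges not bevelled. The rod has 2.5 mm to spare all round, the bar 2 mm on each side and 2.5 mm at each end. The stack is 30 mm high.
- trough: White open staining trough, fixed, outside 110 (x) by 100 (y) by 62 mm high, inside 102 by 92. Origin: centre of its underside. Inside, a sprung cradle of two grey rails along x, 58 mm apart, carries the trays 26 mm above the origin; between the rails the floor is at 4 mm, leaving room for the bar to turn. The stack's top is at 56 mm, 6 mm below the rim.
- trough_cradle (a joint): How far the trough's rails are pressed down, m: 0 at their upper stop, 0.008 at the lower one. They are springs: 2 N sets them moving, then 2.5 N per mm. The trays alone press them about 0 to 1 mm; more than 7 mm is forcing the rod.
- stand: Drying stand, fixed: steel plate 130 (x) by 110 (y) by 4 mm, over it a sprung cradle of two green rails along x, 120 mm long, 14 mm wide, 58 mm apart inside, their top 26 mm above the origin (centre of the plate's underside). The trays go on the rails, long side along the stand's x, centred within 12 mm.
- stand_cradle (a joint): How far the stand's rails are pressed down, m: the same springs as in the trough, 0 to 0.008. More than 7 mm is not a gentle set-down.
- holder: Grey block, fixed, 70 mm (x) by 50 mm (y) by 55 mm high, with a well 36 mm along x by 13 mm wide from the top, in which the lifting rod stands upright, its collar resting on the block. Origin: centre of its underside.
- reagent_jar: Bystander: white jar with a red cap, 54 mm across, 85 mm high, standing on the bench. Origin: centre of its underside.
- dropper: Bystander: small amber dropper bottle, 32 mm across, 75 mm high, standing on the bench. Origin: centre of its underside.
- dish: Bystander: small glass dish, 60 mm across, 16 mm high, on the bench. Origin: centre of its underside.
Things that resemble listed ones, but are neither listed nor needed, are in the scene too. What is meant by the lifter is not purple or yellow, and is the larger of those in its own colour.

How it is judged:
By the outcome, as a careful person would: the job done as asked, in the order asked, and still so for the second after the job is handed in, with the robot touching nothing.
It also fails if it takes over 72 s, if anything falls off the work surface, if the arm or the gripper's body presses on something with over 40 N, if the wrist force passes 120 N, or if a joint passes its speed limit or range.

### The arm

A 6-joint arm with a two-finger parallel gripper is mounted at the origin on the work surface. World frame = base frame: x ahead of the robot, y to its left, z up, the work surface at z = 0. Lengths are in m, angles in degrees, forces in N, time in s.
With the tool pointing down it reaches from about 0.3 to 0.85 m from the base axis. Payload 4.2 kg.
Tool frame: the origin (TCP) lies on the centre line of the jaws, within the pads' length; the fingertips stand 25 mm ahead of it and the grasp point (between the pads) lies 6 mm ahead of it; z points along the fingers, y is the line along which they close (so a half turn about z gives the same grasp; the last joint's range is limited). The gripper opens to 91 mm and grips with 3 to 60 N. Pads are 32 mm wide; open, the fingers measure 118 mm over their backs; the gripper's body (76 mm by 178 mm) begins 60 mm behind the grasp point.
Start: joints at [-1.146, 18.312, 89.639, -0, 72.044, -1.146], TCP at [0.575, 0, 0.239] pointing down, gripper open.
Joint ranges: [-177.97, 177.97], [-48.28, 115.42], [12.27, 149.76], [-77.06, 257.06], [2.81, 150.46], [-146.56, 146.56]. Speed limits (degrees/s): [147.25, 147.25, 180, 180, 180, 180].

### API

Orientations are given as a 3x3 rotation matrix whose columns are the frame's x, y, z axes.
In Python, from workcell import readout, vision, order, finder gives the robot as it stands. The module is installed in compiled form; this text tells all that it offers.
- The arm moves only by the tool move_arm, never from a script. Its argument "motion" is a list of rows, each a list of 7 numbers: the shift along the tool's x, y, z in units of 40 mm (1.0 is 40 mm), then the turn, a rotation vector about the tool's x, y, z in units of 8 degrees (1.0 is 8 degrees), then the opening, from -1 (shut) to 1 (fully open). In form: [[tx, ty, tz, wx, wy, wz, jaw], ...]. A call has 1 to 12 rows; each row shifts and turns the commanded pose from where the row before left it, along the tool's axes as they then stand; what a row does not reach is not made up. A row lasts 1/8 s, in which the tool goes at most 62.5 mm and 10.7 degrees, less where a joint would pass 70% of its speed; a pose out of reach is approached as far as the arm can. A call is refused whole if a number of a shift passes 1 or a number of a turn 1, either way. A call with a gripper value outside its range is refused whole. The fingers move at their own pace and stop on an object; "force" is the grip in N (left out, the last holds). Time passes only in rows, so rows that do not move let the fingers close. It gives the time, the measured TCP pose, the force, the opening and the grip force at its end, in the units of the state.
- readout.get_obs(): the state, without advancing time (a new reading comes with each control period).
- vision.snapshot(name): name is "scene" or "side" or "wrist"; returns a dict with "img" (384x512x3 uint8, blue, green, red), "mtx" (3x3 intrinsics, pixels), "origin" and "orientation" of the camera in the world. Camera axes: x right, y down, z forward; pixel columns grow to the right and rows downward; lengths in m; the calibration is good to about 2 mm. A picture is of the moment at which its call begins. There is no depth.
- order.sign_off(): hands the job in; it is judged then, once.
Trained networks look in a picture, given as the dict that the camera call returned (one of the last four; its "shot" number tells which), for a name from the list of things; names that differ only in an ending like _2 or _b are one class to them, and where a whole thing is asked for, a point or a joint stands for the part that bears it (a point fixed in the world has none). Each returns a list of dicts, best first, with "score" (0 to 1); they miss things now and then, are a little off and sometimes report something else, mostly with a low value. They report only what shows in the picture. A call takes as long as a camera call. They do not tell look-alikes from the thing itself.
- finder.masks_of(picture, label): "pixels" (384x512 bool, what is visible of it).
- finder.place_of(picture, label): "xyz" ([x, y, z] in m, in world coordinates, good to about 4 mm: a listed point, or the origin of a listed thing).
The state is a dict: "clock": time; "joint_positions": joint angles; "qvel": joint speeds; "tau": joint torques, N m; "position": TCP position; "orientation": TCP orientation; "force": force on the tool from outside, world axes, zero at the start; "ft_torque": the same for the moment, N m; "opening": opening from 0.0 (shut) to 1.0 (fully open); "gripper_force": force on a finger pad.
Only numpy, scipy, OpenCV 4.12 (cv2) and the standard library are available. Lean on these libraries where they do the work, as an engineer would, in place of code of your own. Each camera call takes 0.05 s, during which the arm holds its last target. There are 200 camera calls.

## Working session

There is one attempt and no reset: what is moved stays moved. The work goes in short steps, Python scripts to look and compute and a tool call to move; the robot and the scene stay as the last step left them, time stands still between calls to the robot, and variables do not carry over. Pictures are saved under pics/ and viewed, at most 12 in all, crops included, and the job is handed in when it is done.

Besides the shell and the picture viewer there is one more tool, called after ">>>" as name(argument=value, ...), one argument or row to a line, values as JSON. move_arm: Moves the arm, as the interface text tells. Its arguments: {"type":"object","properties":{"motion":{"type":"array","items":{"type":"array","items":{"type":"number"}}},"force":{"type":"number"}},"required":["motion"]}

```bash
mkdir -p pics
cat > h.py <<'E'
import numpy as np, cv2
from workcell import readout, vision, order, finder
np.set_printoptions(precision=4,suppress=True)
def proj(p,X):
    c=np.array(p["orientation"]).T@(np.array(X)-np.array(p["origin"])); u=np.array(p["mtx"])@c; return u[:2]/u[2]
def ray(p,uv):
    d=np.array(p["orientation"])@np.linalg.inv(p["mtx"])@np.array([uv[0],uv[1],1.]); return np.array(p["origin"]),d/np.linalg.norm(d)
def atz(p,uv,z):
    o,d=ray(p,uv); return o+d*(z-o[2])/d[2]
def tri(obs):
    A=0;b=0
    for p,uv in obs:
        o,d=ray(p,uv);M=np.eye(3)-np.outer(d,d);A=A+M;b=b+M@o
    return np.linalg.solve(A,b)
def st():
    s=readout.get_obs(); print(s["clock"],np.array(s["position"]),"\n",np.array(s["orientation"]),"F",np.array(s["force"]),np.array(s["ft_torque"]),s["opening"],s["gripper_force"])
    return s
E
python3 - <<'E'
from h import *
st()
a=vision.snapshot("scene");b=vision.snapshot("side");
im=[]
for n,p in(("scene",a),("side",b)):
    print(n,p["origin"],np.array(p["mtx"])[0])
    for l in["lifter","lifter_handle","top_tray","slot","trough","stand","holder","reagent_jar","dropper","dish"]:
        print(l,[(np.round(r["xyz"],3).tolist(),round(r["score"],2),proj(p,r["xyz"]).round().tolist()) for r in finder.place_of(p,l)])
cv2.imwrite("pics/a.png",a["img"]);cv2.imwrite("pics/b.png",b["img"])
E
```

```text
0.0 [0.5745 0.     0.2381] 
 [[-0.      1.     -0.0018]
 [ 1.      0.      0.0001]
 [ 0.0001 -0.0018 -1.    ]] F [ 0.0825  0.409  -0.9885] [ 0.0497 -0.0175 -0.0091] 0.9961380559864281 0.0
scene [ 1.1652 -0.0519  0.5638] [350.7925   0.     255.1926]
lifter [([0.511, -0.243, 0.057], 0.74, [164.0, 195.0]), ([0.592, -0.26, 0.025], 0.64, [152.0, 229.0]), ([0.535, -0.326, 0.04], 0.64, [127.0, 208.0]), ([0.447, -0.313, 0.025], 0.48, [143.0, 190.0])]
lifter_handle [([0.534, -0.325, 0.099], 0.85, [122.0, 187.0]), ([0.504, -0.244, 0.111], 0.64, [161.0, 174.0]), ([0.451, -0.311, 0.069], 0.6, [140.0, 176.0]), ([0.6, -0.259, 0.061], 0.52, [149.0, 219.0]), ([0.749, 0.098, -0.004], 0.33, [324.0, 294.0])]
top_tray [([0.52, 0.211, 0.049], 0.69, [357.0, 198.0])]
slot [([0.513, 0.211, 0.058], 0.9, [356.0, 194.0])]
trough [([0.398, 0.122, 0.002], 0.72, [310.0, 184.0]), ([0.517, 0.204, -0.003], 0.65, [349.0, 214.0]), ([0.754, -0.104, 0.002], 0.23, [219.0, 296.0])]
stand [([0.604, 0.004, -0.004], 0.68, [271.0, 241.0])]
holder [([0.511, -0.241, -0.0], 0.94, [168.0, 214.0])]
reagent_jar [([0.746, 0.098, 0.0
[... 397 characters left out ...]
([0.597, -0.256, 0.032], 0.63, [326.0, 284.0]), ([0.448, -0.311, 0.026], 0.5, [271.0, 343.0])]
lifter_handle [([0.533, -0.331, 0.099], 0.77, [324.0, 308.0]), ([0.453, -0.31, 0.073], 0.76, [275.0, 327.0]), ([0.591, -0.257, 0.067], 0.73, [326.0, 274.0]), ([0.51, -0.241, 0.106], 0.69, [284.0, 271.0])]
top_tray [([0.513, 0.206, 0.047], 0.86, [194.0, 154.0])]
slot [([0.516, 0.208, 0.056], 0.56, [194.0, 150.0])]
trough [([0.523, 0.204, -0.004], 0.71, [199.0, 169.0])]
stand [([0.602, 0.001, -0.0], 0.61, [264.0, 209.0])]
holder [([0.512, -0.242, 0.004], 0.88, [282.0, 304.0])]
reagent_jar []
dropper [([0.403, 0.119, -0.001], 0.59, [165.0, 204.0])]
dish [([0.761, -0.107, 0.001], 0.74, [347.0, 216.0])]
```

View pics/a.png

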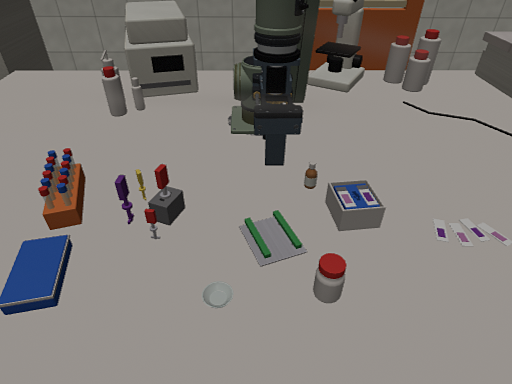

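View pics/b.png

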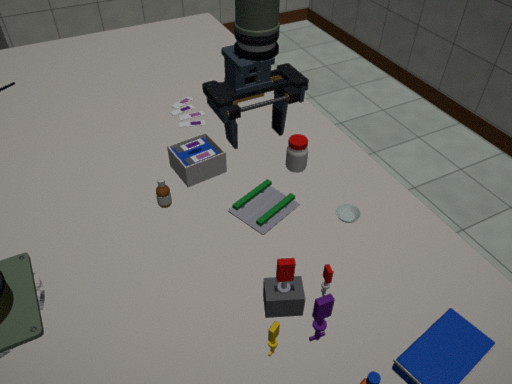

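Candidates for the lifter in the scene picture: red in holder (161,174), small red (150,215), purple (122,187), yellow (140,178). The red one in the holder fits, being larger than the other red one. I'll confirm it in a crop.

Run:
```python
from h import *
a=vision.snapshot("scene");w=vision.snapshot("wrist")
print(w["origin"],"\n",np.array(w["orientation"]),"\n",np.array(w["mtx"]))
for l in["stand","lifter_handle","slot"]:
    print(l,[(np.round(r["xyz"],3).tolist(),round(r["score"],2),proj(w,r["xyz"]).round().tolist()) for r in finder.place_of(w,l)])
c=cv2.resize(a["img"][150:250,100:200],(400,400),interpolation=cv2.INTER_CUBIC)
d=cv2.resize(w["img"],(400,300))
cv2.imwrite("pics/c.png",np.hstack([c,np.vstack([d,np.zeros((100,400,3),np.uint8)])]))
```

```text
[0.5745 0.0821 0.3847] 
 [[ 1.     -0.0006  0.0007]
 [-0.0004 -0.9583 -0.2856]
 [ 0.0008  0.2856 -0.9583]] 
 [[343.8159   0.     253.3937]
 [  0.     343.8159 191.7908]
 [  0.       0.       1.    ]]
stand [([0.602, 0.006, 0.003], 0.65, [278.0, 160.0])]
lifter_handle [([0.758, -0.108, -0.002], 0.75, [402.0, 250.0])]
slot []
```

View pics/c.png

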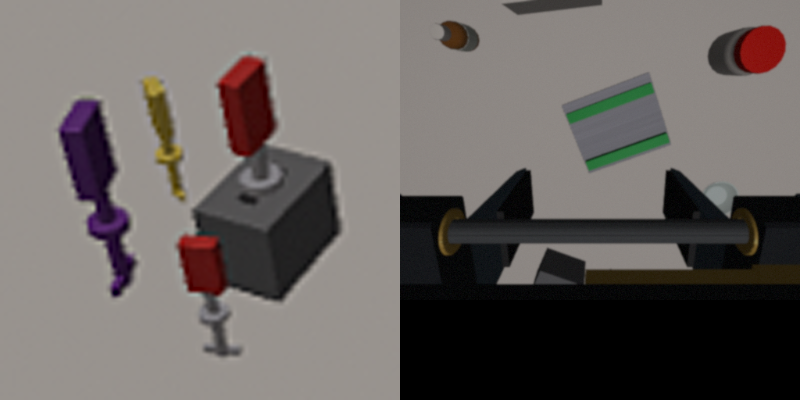

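The large red lifter stands in the holder (crop handle at 245,105). The small red one (205,265), the purple one and the yellow one are the decoys. The wrist view shows the stand turned about +19°. I'll move to look at the lifter from above.

>>> move_arm(
  motion=[
    [-0.85,-0.14,-0.15,0,0,0,1],
    [-0.85,-0.14,-0.15,0,0,0,1],
    [-0.85,-0.14,-0.15,0,0,0,1],
    [-0.85,-0.14,-0.15,0,0,0,1],
    [-0.85,-0.14,-0.15,0,0,0,1],
    [-0.85,-0.14,-0.15,0,0,0,1],
    [-0.85,-0.14,-0.15,0,0,0,1],
    [-0.85,-0.14,-0.15,0,0,0,1],
    [-0.85,-0.14,-0.15,0,0,0,1],
    [-0.85,-0.14,-0.15,0,0,0,1],
    [0,0,0,0,0,0,1],
  ],
)

```text
clock: 2.72
position: [0.5186, -0.3421, 0.299]
orientation: [[0.003, 1.0, 0.0], [1.0, -0.003, -0.001], [-0.001, 0.0, -1.0]]
force: [0.4, 0.2, 0.3]
opening: 1.003
gripper_force: 0.0
```

Run:
```python
from h import *
s=st()
w=vision.snapshot("wrist");b=vision.snapshot("side");a=vision.snapshot("scene")
for n,p in(("wrist",w),("side",b),("scene",a)):
  for l in["lifter_handle","lifter","holder"]:
    for r in finder.masks_of(p,l)[:5]:
        m=r["pixels"];c=np.argwhere(m)
        (cx,cy),(W,H),an=cv2.minAreaRect(c[:,::-1].astype(np.float32))
        print(n,l,round(r["score"],2),m.sum(),"ctr",c.mean(0)[::-1].round(1),"rect",round(cx),round(cy),round(W,1),round(H,1),round(an,1))
  for l in["lifter_handle","holder"]:
    print(l,[(np.round(r["xyz"],4).tolist(),round(r["score"],2),proj(p,r["xyz"]).round().tolist()) for r in finder.place_of(p,l)])
c=cv2.resize(w["img"][0:260,120:400],None,fx=2,fy=2)
cv2.imwrite("pics/d.png",c)
import pickle;pickle.dump([w,b,a],open("v1.pkl","wb"))
```

```text
2.725 [ 0.5186 -0.3421  0.299 ] 
 [[ 0.003   1.      0.0005]
 [ 1.     -0.003  -0.0008]
 [-0.0008  0.0005 -1.    ]] F [0.3766 0.1803 0.3418] [0.1099 0.0146 0.0132] 1.0027509906024614 0.0
wrist lifter_handle 0.94 750 ctr [243.2  66.1] rect 242 67 36.2 24.4 23.2
wrist lifter_handle 0.79 764 ctr [267.4 153.5] rect 268 152 30.0 29.0 90.0
wrist lifter_handle 0.77 388 ctr [323.1  83.3] rect 322 83 20.0 22.5 14.9
wrist lifter_handle 0.65 307 ctr [191.3 137.7] rect 192 137 13.4 30.4 63.4
wrist lifter 0.98 430 ctr [323.5  84. ] rect 323 83 21.6 23.1 11.3
wrist lifter 0.97 837 ctr [267.4 153.5] rect 268 152 31.0 31.0 90.0
wrist lifter 0.68 689 ctr [243.   66.2] rect 242 67 35.4 23.3 24.0
wrist lifter 0.5 298 ctr [191.  137.6] rect 192 137 13.4 31.1 45.0
wrist holder 0.97 2462 ctr [247.3  67.9] rect 246 67 67.0 50.2 22.7
lifter_handle [([0.5101, -0.2418, 0.1117], 0.82, [244.0, 68.0]), ([0.4496, -0.3127, 0.0658], 0.71, [191.0, 139.0]), ([0.5993, -0.2571, 0.0669], 0.68, [330.0, 86.0]), ([0.5294, -0.3293, 0.097], 0.68, [264.0, 159.0])]
holder [([0.5131, -0.2404, 0.0007], 0.71, [249.0, 72.0])]
side
[... 1380 characters left out ...]
1. 183.] rect 141 184 31.0 5.6 76.0
scene lifter 0.73 363 ctr [162.6 180.6] rect 163 182 35.3 12.7 80.5
scene lifter 0.73 212 ctr [152.  221.6] rect 152 224 29.6 9.9 80.5
scene lifter 0.63 133 ctr [141.  183.3] rect 141 184 28.7 6.1 81.3
scene lifter 0.58 442 ctr [124.4 195.6] rect 125 199 49.0 12.1 76.0
scene holder 0.68 835 ctr [168.3 205.8] rect 168 204 30.4 38.2 45.0
lifter_handle [([0.5963, -0.2576, 0.063], 0.79, [149.0, 217.0]), ([0.5064, -0.2474, 0.1121], 0.68, [159.0, 175.0]), ([0.5321, -0.3249, 0.0996], 0.67, [122.0, 186.0]), ([0.4505, -0.3105, 0.0672], 0.55, [140.0, 177.0])]
holder [([0.5107, -0.2384, 0.0007], 0.71, [169.0, 213.0]), ([0.514, -0.2429, 0.0555], 0.66, [164.0, 196.0])]
```

View pics/d.png

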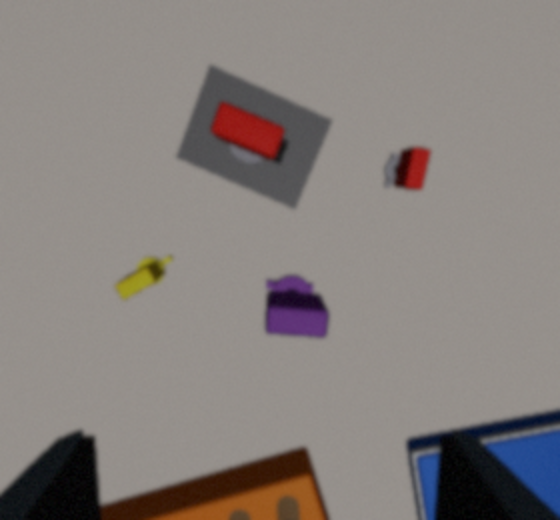

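The wrist crop shows the red lifter in the holder at (248,130), the small red one at (412,168), purple at (297,305) and yellow at (140,278). The holder's long side runs down to the right at about 23°, so its yaw is about -23°.

Run:
```python
from h import *
import pickle
w,b,a=pickle.load(open("v1.pkl","rb"))
def red(p,box):
    x0,y0,x1,y1=box;h=cv2.cvtColor(p["img"],cv2.COLOR_BGR2HSV)
    m=((h[...,0]<8)|(h[...,0]>172))&(h[...,1]>150)&(h[...,2]>60)
    z=np.zeros_like(m);z[y0:y1,x0:x1]=m[y0:y1,x0:x1];return z
W=red(w,(215,40,272,90));B=red(b,(270,250,300,290));A=red(a,(150,160,172,195))
# fit handle pose by silhouette IoU
from scipy.optimize import minimize
hull0=np.array([[x,y,z] for x in(-.015,.015) for y in(-.007,.007) for z in(-.025,.025)])
def sil(p,v):
    c,s=np.cos(v[3]),np.sin(v[3]);P=hull0@np.array([[c,s,0],[-s,c,0],[0,0,1]])+v[:3]
    q=np.array([proj(p,x) for x in P]); h=cv2.convexHull((q*4*16).astype(np.int32)+ (2*16-8)).astype(np.int32)
    m=np.zeros((384*4,512*4),np.uint8);cv2.fillConvexPoly(m,h,255,cv2.LINE_AA,4);return m
ms=[(p,cv2.resize(m.astype(np.uint8)*255,None,fx=4,fy=4,interpolation=cv2.INTER_LINEAR)) for p,m in((w,W),(b,B),(a,A))]
def cost(v,which=(0,1,2)):
    v=np.array(v)/1; return sum(np.abs(sil(ms[i][0],v).astype(float)-ms[i][1]).sum()/ms[i][1].sum() for i in which)
for wh in((0,1,2),(0,1),(0,2),(0,)):
    v0=[.509,-.242,.11,-.4]
    r=minimize(cost,v0,args=(wh,),method="Nelder-Mead",options=dict(initial_simplex=[np.array(v0)+d for d in np.vstack([np.zeros(4),np.diag([.006,.006,.006,.15])])],maxiter=120,xatol=1e-4))
    print(wh,r.x[:3],np.degrees(r.x[3]),r.fun,[round(cost(r.x,(i,)),3) for i in range(3)])
H=[r["pixels"] for r in finder.masks_of(w,"holder")] if 0 else None
print(W.sum(),B.sum(),A.sum())
```

```text
(0, 1, 2) [ 0.5106 -0.2401  0.1087] -16.282356315383005 1.0079144432429883 [np.float64(0.196), np.float64(0.24), np.float64(0.572)]
(0, 1) [ 0.5107 -0.24    0.1068] -25.738938369158333 0.3723716948382126 [np.float64(0.16), np.float64(0.212), np.float64(0.733)]
(0, 2) [ 0.5105 -0.2401  0.1092] -14.385036360343092 0.7631916856708549 [np.float64(0.216), np.float64(0.249), np.float64(0.547)]
(0,) [ 0.5094 -0.238   0.0811] -21.990880430936773 0.10029120748804939 [np.float64(0.1), np.float64(0.95), np.float64(1.654)]
587 376 189
```

>>> move_arm(
  motion=[
    [0.85,-0.07,0.2,0,0,0,0.2],
    [0.85,-0.07,0.2,0,0,0,0.2],
    [0.85,-0.07,0.2,0,0,0,0.2],
    [0,0,0.12,0,0,-1,0.2],
    [0,0,0.12,0,0,-1,0.2],
    [0,0,0.12,0,0,-1,0.2],
    [0,0,0.12,0,0,-1,0.2],
    [0,0,0.12,0,0,-1,0.2],
    [0,0,0.12,0,0,-1,0.2],
    [0,0,0.12,0,0,-1,0.2],
    [0,0,0.12,0,0,-1,0.2],
    [0,0,0.12,0,0,-0.4,0.2],
  ],
)

```text
clock: 5.12
position: [0.5106, -0.2381, 0.2317]
orientation: [[-0.923, 0.385, 0.0], [0.385, 0.923, -0.0], [-0.0, 0.0, -1.0]]
force: [0.8, -0.5, 0.5]
opening: 0.602
gripper_force: 0.0
```

>>> move_arm(
  motion=[
    [0,0,0,0,0,0,0.2],
  ],
)

```text
clock: 5.25
position: [0.5104, -0.238, 0.2315]
orientation: [[-0.922, 0.388, -0.001], [0.388, 0.922, 0.0], [0.001, 0.0, -1.0]]
force: [-0.0, 0.4, 0.1]
opening: 0.6
gripper_force: 0.0
```

Run:
```python
from h import *
s=st(); R=np.array(s["orientation"]); t=np.array(s["position"])
w=vision.snapshot("wrist")
for l in["lifter_handle","holder"]:
    for r in finder.masks_of(w,l)[:3]:
        m=r["pixels"];c=np.argwhere(m)
        (cx,cy),(W,H),an=cv2.minAreaRect(c[:,::-1].astype(np.float32))
        print(l,round(r["score"],2),m.sum(),"rect",round(cx,1),round(cy,1),round(W,1),round(H,1),round(an,1))
    print(l,[(np.round(r["xyz"],4).tolist(),round(r["score"],2)) for r in finder.place_of(w,l)])
for z in(.135,.11,.085): print(z,"axis px",proj(w,t+R[:,2]*(t[2]-z)))
for z in(.055,): print(atz(w,(cx,cy),z))
c=w["img"][60:330,110:400];c=cv2.resize(c,None,fx=2,fy=2);cv2.imwrite("pics/e.png",c)
import pickle;pickle.dump(w,open("v2.pkl","wb"))
```

```text
5.25 [ 0.5104 -0.238   0.2315] 
 [[-0.9215  0.3883 -0.0006]
 [ 0.3883  0.9215  0.0004]
 [ 0.0007  0.0001 -1.    ]] F [-0.0378  0.4247  0.0626] [ 0.1212 -0.0268 -0.0555] 0.6002255045419342 0.0
lifter_handle 0.89 736 rect 154.1 147.4 25.6 37.4 51.8
lifter_handle 0.73 1219 rect 251.0 192.0 62.0 26.0 90.0
lifter_handle 0.67 591 rect 173.6 228.5 16.5 63.1 35.9
lifter_handle [([0.5306, -0.3256, 0.0975], 0.93), ([0.449, -0.3122, 0.0648], 0.88), ([0.508, -0.2401, 0.1123], 0.68), ([0.5979, -0.2565, 0.0663], 0.6)]
holder 0.65 2943 rect 250.9 173.8 53.1 75.8 1.3
holder [([0.5087, -0.239, -0.0013], 0.73)]
0.135 axis px [252.344  204.1499]
0.11 axis px [252.4106 194.2785]
0.085 axis px [252.4666 185.9653]
[ 0.5063 -0.2379  0.055 ]
```

View pics/e.png

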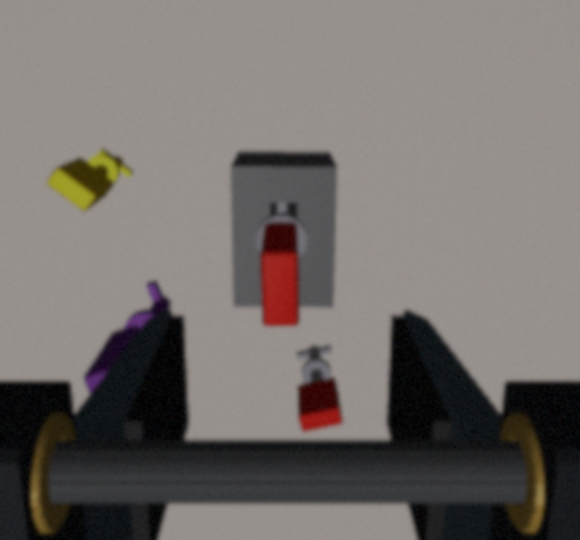

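The view confirms the aim: the handle is centred between the jaws (column 251 against 252 on the axis), its wide face is square to them, and the top face is centred at row 204. I'll descend and grip.

>>> move_arm(
  motion=[
    [0,-0.025,0.7,0,0,0,0.2],
    [0,0,0.7,0,0,0,0.2],
    [0,0,0.7,0,0,0,0.2],
    [0,0,0.5,0,0,0,0.2],
    [0,0,0.29,0,0,0,0.2],
    [0,0,0,0,0,0,-1],
    [0,0,0,0,0,0,-1],
    [0,0,0,0,0,0,-1],
    [0,0,0,0,0,0,-1],
    [0,0,0,0,0,0,-1],
    [0,0,0,0,0,0,-1],
    [0,0,0,0,0,0,-1],
  ],
  force=40,
)

```text
clock: 7.0
position: [0.5104, -0.2391, 0.1166]
orientation: [[-0.922, 0.388, 0.001], [0.388, 0.922, -0.001], [-0.001, -0.0, -1.0]]
force: [-0.6, -1.1, 3.9]
opening: 0.151
gripper_force: 40.0
```

>>> move_arm(
  motion=[
    [0,0,-0.3,0,0,0,-1],
    [0,0,-0.8,0,0,0,-1],
    [0,0,-0.9,0,0,0,-1],
    [0,0,-0.9,0,0,0,-1],
    [0,0,-0.9,0,0,0,-1],
    [0,0,0,0,0,0,-1],
  ],
)

```text
clock: 7.75
position: [0.5115, -0.2394, 0.2714]
orientation: [[-0.922, 0.387, 0.006], [0.387, 0.922, -0.003], [-0.007, -0.0, -1.0]]
force: [0.1, -0.6, -1.6]
opening: 0.156
gripper_force: 40.0
```

>>> move_arm(
  motion=[
    [0.25,0.94,0,0,0,0,-1],
    [0.25,0.94,0,0,0,0,-1],
    [0.25,0.94,0,0,0,0,-1],
    [0.25,0.94,0,0,0,0,-1],
    [0.25,0.94,0,0,0,0,-1],
    [0.25,0.94,0,0,0,0,-1],
    [0.25,0.94,0,0,0,0,-1],
    [0.25,0.94,0,0,0,0,-1],
    [0.25,0.94,0,0,0,0,-1],
    [0.25,0.94,0,0,0,0,-1],
    [0.25,0.94,0,0,0,0,-1],
    [0,0,0,0,0,0,-1],
  ],
)

```text
clock: 9.25
position: [0.5684, 0.1872, 0.266]
orientation: [[-0.923, 0.384, -0.003], [0.384, 0.923, -0.0], [0.003, -0.001, -1.0]]
force: [-0.5, -0.9, -1.4]
opening: 0.151
gripper_force: 40.0
```

Run:
```python
from h import *
s=st(); R=np.array(s["orientation"]); t=np.array(s["position"])
w=vision.snapshot("wrist")
for l in["top_tray","slot","trough","lifter"]:
    for r in finder.masks_of(w,l)[:2]:
        m=r["pixels"];c=np.argwhere(m)
        (cx,cy),(W,H),an=cv2.minAreaRect(c[:,::-1].astype(np.float32))
        print(l,round(r["score"],2),m.sum(),"rect",round(cx,1),round(cy,1),round(W,1),round(H,1),round(an,1))
    print(l,[(np.round(r["xyz"],4).tolist(),round(r["score"],2),proj(w,r["xyz"]).round(1)) for r in finder.place_of(w,l)])
c=w["img"][0:300,60:460];c=cv2.resize(c,None,fx=2,fy=2,interpolation=cv2.INTER_CUBIC);cv2.imwrite("pics/f.png",c)
import pickle;pickle.dump(w,open("v3.pkl","wb"))
```

```text
9.25 [0.5684 0.1872 0.266 ] 
 [[-0.9231  0.3844 -0.0032]
 [ 0.3844  0.9232 -0.0002]
 [ 0.0029 -0.0015 -1.    ]] F [-0.4511 -0.8787 -1.4338] [-0.0337 -0.013  -0.0107] 0.15135444070464604 39.9997615814209
top_tray 0.73 6722 rect 254.5 114.1 90.9 82.1 59.0
top_tray [([0.5161, 0.2092, 0.0474], 0.55, array([253., 115.]))]
slot 0.84 6685 rect 253.6 113.8 90.8 81.0 60.0
slot [([0.5178, 0.2071, 0.0523], 0.74, array([251.7, 117.7])), ([0.4043, 0.1202, -0.0031], 0.25, array([141.5,  49. ]))]
trough 0.82 3722 rect 252.0 117.0 113.6 103.6 61.2
trough 0.69 6753 rect 253.5 114.1 91.2 81.6 60.3
trough [([0.5177, 0.2003, -0.0037], 0.94, array([246.7, 116.2])), ([0.5699, 0.1878, 0.1679], 0.55, array([254. , 205.2]))]
lifter 0.58 2708 rect 253.0 251.0 138.0 34.0 90.0
lifter 0.41 2317 rect 125.3 240.2 93.8 71.0 42.8
lifter [([0.5656, 0.187, 0.203], 0.87, array([250.4, 217.3]))]
```

View pics/f.png

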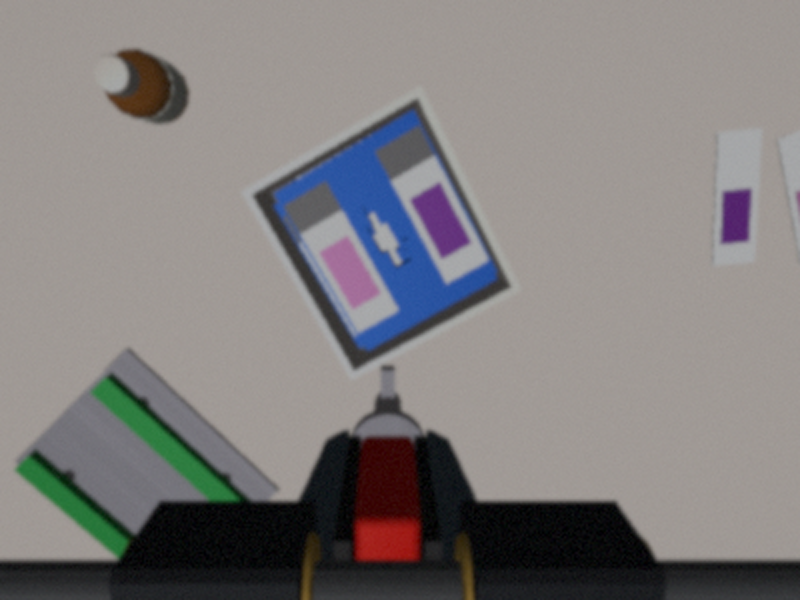

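The wrist view shows the trough at (380,235), the slot cross at (385,238) and the held rod below it at column 387. The slot's long axis is turned about 28° from the rod's x. I'll turn the tool and take a closer look straight down into the slot.

>>> move_arm(
  motion=[
    [0,0,0,0,0,-1,-1],
    [0,0,0,0,0,-1,-1],
    [0,0,0,0,0,-1,-1],
    [0,0,0,0,0,-0.5,-1],
    [-0.4,0.33,0.7,0,0,0,-1],
    [-0.4,0.33,0.7,0,0,0,-1],
    [0,0,0.7,0,0,0,-1],
    [0,0,0,0,0,0,-1],
    [0,0,0,0,0,0,-1],
  ],
)

```text
clock: 10.82
position: [0.5992, 0.2141, 0.1855]
orientation: [[-0.996, -0.09, 0.002], [-0.09, 0.996, 0.001], [-0.002, 0.0, -1.0]]
force: [0.4, 0.2, -1.2]
opening: 0.156
gripper_force: 40.0
```

Run:
```python
from h import *
s=st(); R=np.array(s["orientation"]); t=np.array(s["position"])
w=vision.snapshot("wrist")
import pickle;pickle.dump((w,t,R),open("v4.pkl","wb"))
for l in["top_tray","slot","trough"]:
    for r in finder.masks_of(w,l)[:1]:
        m=r["pixels"];c=np.argwhere(m)
        (cx,cy),(W,H),an=cv2.minAreaRect(c[:,::-1].astype(np.float32))
        print(l,round(r["score"],2),m.sum(),"rect",round(cx,1),round(cy,1),round(W,1),round(H,1),round(an,1))
    print(l,[(np.round(r["xyz"],4).tolist(),round(r["score"],2),proj(w,r["xyz"]).round(1)) for r in finder.place_of(w,l)])
# rectified top views in the tool frame (up = tool x, right = tool y), scale 0.25 mm/px, plane z
def rect(z,cx,cy,hw,hh,mm):
    pts=[(cx+hh,cy-hw),(cx+hh,cy+hw),(cx-hh,cy+hw),(cx-hh,cy-hw)]
    src=[]
    for a,b in pts:
        X=t+R[:,0]*a+R[:,1]*b; X[2]=z; src.append(proj(w,X))
    n=(int(2*hw*1000/mm),int(2*hh*1000/mm))
    H=cv2.getPerspectiveTransform(np.float32(src),np.float32([(0,0),(n[0],0),n,(0,n[1])]))
    return cv2.warpPerspective(w["img"],H,n,flags=cv2.INTER_CUBIC)
A=rect(.056,.082,0,.06,.06,.3); cv2.imwrite("rA.png",A)
B=rect(.056,.082,0,.025,.025,.1)
B=cv2.resize(B,(400,400))
cv2.imwrite("pics/g.png",np.hstack([A,B]))
print("axis px",[proj(w,t+R[:,2]*(t[2]-z)) for z in(.077,.09,.12)])
```

```text
10.825 [0.5992 0.2141 0.1855] 
 [[-0.9959 -0.0902  0.002 ]
 [-0.0902  0.9959  0.0006]
 [-0.002   0.0004 -1.    ]] F [ 0.3669  0.2124 -1.2302] [ 0.1468 -0.0429  0.0268] 0.15578979766847179 39.9995219707489
top_tray 0.9 12289 rect 254.8 84.1 124.5 110.1 88.3
top_tray [([0.5162, 0.2084, 0.0474], 0.83, array([254.3,  86.5]))]
slot 0.62 11888 rect 254.8 84.0 122.7 108.1 88.3
slot [([0.5159, 0.2027, 0.0525], 0.58, array([247. ,  85.3]))]
trough 0.97 7125 rect 251.4 85.4 154.5 141.2 88.5
trough [([0.5211, 0.2046, -0.0049], 0.57, array([249.6,  91.8]))]
axis px [array([252.0805, 198.6053]), array([252.0245, 203.9772]), array([251.8718, 218.6357])]
```

View pics/g.png

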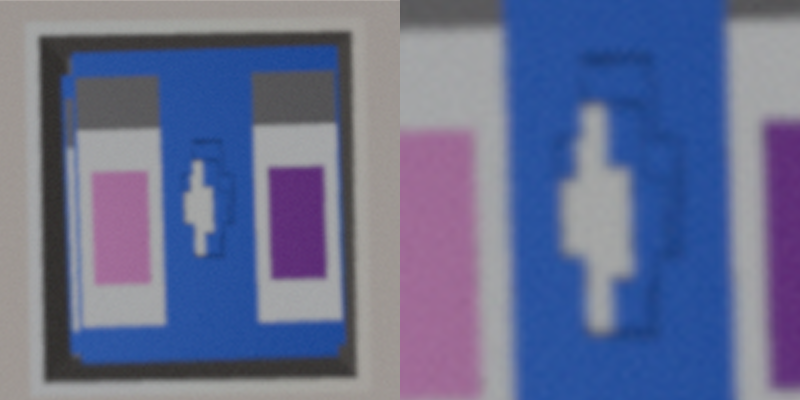

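The rectified view is very informative. The top slot is outlined in black: centre near (617,194) in the right panel, ends at rows 55 and 333. The white see-through cross shows that lower trays are displaced left and down. I'll go lower and average some frames to resolve each layer.

>>> move_arm(
  motion=[
    [0,0.05,0.5,0,0,-0.15,-1],
    [0,0,0.5,0,0,0,-1],
    [0,0,0.25,0,0,0,-1],
    [0,0,0,0,0,0,-1],
  ],
)

```text
clock: 11.68
position: [0.5982, 0.2161, 0.1337]
orientation: [[-0.994, -0.111, -0.001], [-0.111, 0.994, -0.0], [0.001, -0.0, -1.0]]
force: [0.9, -0.3, -1.8]
opening: 0.151
gripper_force: 40.0
```

```bash
cat >> h.py <<'E'
def rect(w,img,t,R,z,cx,cy,hw,hh,mm):
    src=[]
    for a,b in [(cx+hh,cy-hw),(cx+hh,cy+hw),(cx-hh,cy+hw),(cx-hh,cy-hw)]:
        X=t+R[:,0]*a+R[:,1]*b; X[2]=z; src.append(proj(w,X))
    n=(int(round(2*hw*1000/mm)),int(round(2*hh*1000/mm)))
    H=cv2.getPerspectiveTransform(np.float32(src),np.float32([(0,0),(n[0],0),n,(0,n[1])]))
    return cv2.warpPerspective(img,H,n,flags=cv2.INTER_CUBIC)
E
python3 - <<'E'
from h import *
import pickle
s=st(); R=np.array(s["orientation"]); t=np.array(s["position"])
ws=[vision.snapshot("wrist") for _ in range(12)]; w=ws[-1]
img=np.mean([x["img"].astype(np.float32) for x in ws],0)
pickle.dump((w,img,t,R),open("v5.pkl","wb"))
I=rect(w,img,t,R,.056,.082,.002,.0125,.022,.0625)
g=I[...,0]*.3+I[...,1]*.7  # emphasise edges in the blue
g=np.clip((g-np.percentile(g,1))/(np.percentile(g,75)-np.percentile(g,1))*255,0,255).astype(np.uint8)
h=np.clip(I,0,255).astype(np.uint8)
o=np.hstack([h,cv2.cvtColor(g,cv2.COLOR_GRAY2BGR)]);print(o.shape)
o=cv2.resize(o,(800,int(o.shape[0]*800/o.shape[1])))[:600]
print(o.shape);cv2.imwrite("pics/h.png",cv2.resize(o,(800,600)) if o.shape[0]>600 else o)
print("axis px",[proj(w,t+R[:,2]*(t[2]-z)) for z in(.02,.04,.06)])
f=w["img"][120:300,200:310].astype(int); print("rod/red cols",[ (r, np.where((w["img"][r,:,2].astype(int)-w["img"][r,:,1])>60)[0][[0,-1]] if ((w["img"][r,:,2].astype(int)-w["img"][r,:,1])>60).any() else None) for r in range(200,290,10)])
E
```

```text
11.675 [0.5982 0.2161 0.1337] 
 [[-0.9938 -0.1114 -0.001 ]
 [-0.1114  0.9938 -0.0004]
 [ 0.001  -0.0003 -1.    ]] F [ 0.9012 -0.3231 -1.7764] [ 0.1126 -0.0911 -0.0102] 0.1510481791473991 39.999632835388184
(704, 800, 3)
(600, 800, 3)
axis px [array([251.9626, 195.7743]), array([251.8759, 203.9006]), array([251.775 , 213.3563])]
rod/red cols [(200, None), (210, None), (220, None), (230, None), (240, None), (250, None), (260, array([238, 269])), (270, array([237, 269])), (280, array([240, 266]))]
```

View pics/h.png

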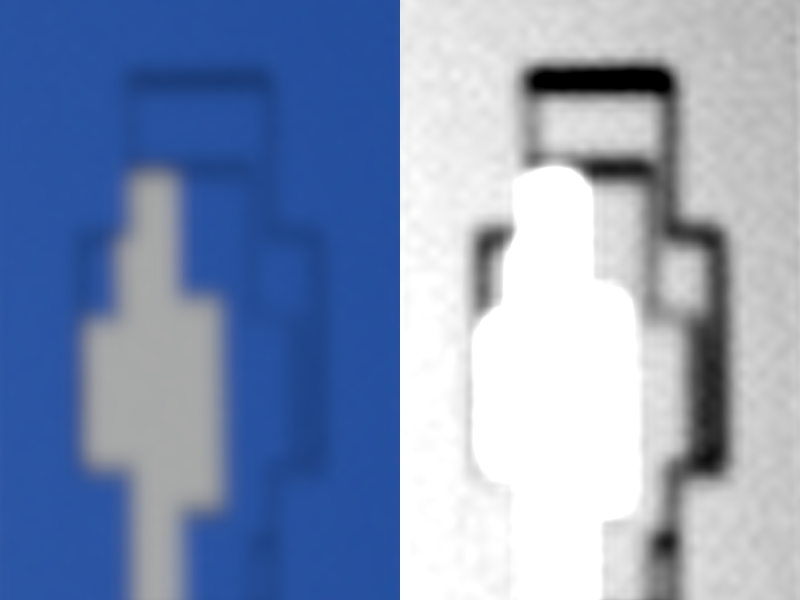

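The layers are now clear in the left panel:
- **Top slot:** centred at (201,351), square spanning columns 78–325.
- **Second tray:** right edges at columns 250 and 297 and top edge at row 160, so centred near (182,427).
- **Third tray (edge of the white):** right edges at columns 183 and 225, square rows 297–512, so centred near (116,404).

Next I'll check the camera-to-rod calibration against the held rod itself.

Run:
```python
from h import *
import pickle
w,img,t,R=pickle.load(open("v5.pkl","rb"))
o=R.T@(np.array(w["origin"])-t); print("cam in tool mm",o*1000)
def X(a,b,c): return proj(w,t+R@np.array([a,b,c]))
# rod points: collar underside at tool z=+.061; bar underside +.103
print("bar end top/bottom", X(.015,0,.095),X(.015,0,.103),"collar front",X(.012,0,.061),X(.012,0,.055),"collar L/R",X(0,-.012,.055),X(0,.012,.055))
c=img[170:260,215:290]; c=cv2.resize(np.clip((c-20)*1.2,0,255).astype(np.uint8),None,fx=6.66,fy=6.66,interpolation=cv2.INTER_CUBIC); print(c.shape)
cv2.imwrite("pics/i.png",c)
```

```text
cam in tool mm [  81.5533    0.9547 -146.2582]
bar end top/bottom [251.849  183.8034] [251.8864 180.9661] collar front [251.6689 202.5855] [251.63   205.6717] collar L/R [232.5825 223.7325] [270.745  223.7095]
(599, 500, 3)
```

View pics/i.png

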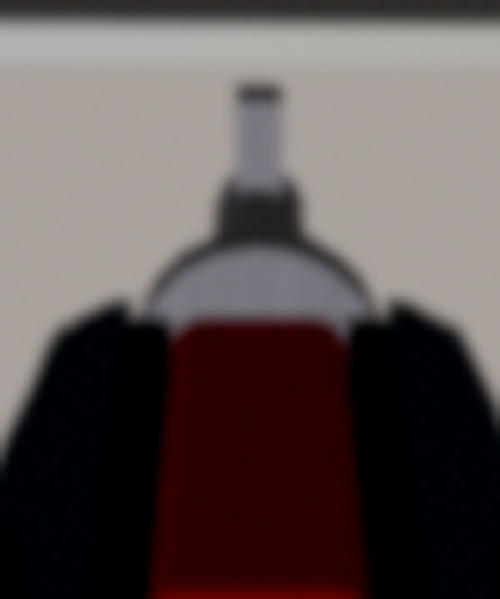

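The held bar reads about 2 px right and 2 px below its predicted position, roughly 1.3 mm at slot depth. Corrected for that, the top slot lies at tool (+83.3, +0.7) mm. I'll raise, shift over it and check.

>>> move_arm(
  motion=[
    [0,0,-0.6,0,0,0,-1],
    [0,0,-0.6,0,0,0,-1],
    [0.5,0.02,0,0,0,0,-1],
    [0.6,0,0,0,0,0,-1],
    [0.6,0,0,0,0,0,-1],
    [0.38,0,0,0,0,0,-1],
    [0,0,0,0,0,0,-1],
    [0,0,0,0,0,0,-1],
  ],
)

```text
clock: 13.28
position: [0.5166, 0.2079, 0.1824]
orientation: [[-0.994, -0.111, 0.001], [-0.111, 0.994, 0.0], [-0.002, 0.0, -1.0]]
force: [0.0, -0.9, -1.3]
opening: 0.153
gripper_force: 40.0
```

```bash
cat > d.py <<'E'
from h import *
import pickle
w,img,t,R=pickle.load(open("v5.pkl","rb"))
s=st(); print("rel to ref, mm:",R.T@(np.array(s["position"])-t)*1000, "yaw diff deg", np.degrees(np.arctan2((R.T@np.array(s["orientation"]))[1,0],(R.T@np.array(s["orientation"]))[0,0])))
E
python3 d.py
```

```text
13.275 [0.5166 0.2079 0.1824] 
 [[-0.9938 -0.1115  0.0015]
 [-0.1115  0.9938  0.0004]
 [-0.0015  0.0002 -1.    ]] F [ 0.0473 -0.9222 -1.3367] [ 0.0945 -0.0047  0.0169] 0.15278790707292655 39.999645352363586
rel to ref, mm: [ 82.0603   0.967  -48.5888] yaw diff deg -0.002276712559666437
```

>>> move_arm(
  motion=[
    [0.03,-0.01,0.3,0,0,0,-1],
    [0,0,0.15,0,0,0,-1],
    [0,0,0.1,0,0,0,-1],
    [0,0,0.05,0,0,0,-1],
    [0,0,0.06,0,0,0,-1],
    [0,0,0,0,0,0,-1],
  ],
)

```text
clock: 14.02
position: [0.5145, 0.2072, 0.1557]
orientation: [[-0.994, -0.112, 0.0], [-0.112, 0.994, -0.0], [0.0, -0.0, -1.0]]
force: [0.0, -0.4, -0.7]
opening: 0.157
gripper_force: 40.0
```

```bash
python3 d.py
```

```text
14.025 [0.5145 0.2072 0.1557] 
 [[-0.9938 -0.1115  0.    ]
 [-0.1115  0.9938 -0.0001]
 [ 0.     -0.0001 -1.    ]] F [ 0.0449 -0.3507 -0.7195] [ 0.1047 -0.0503  0.0092] 0.15692327924890517 39.99958276748657
rel to ref, mm: [ 84.2077   0.4495 -21.8924] yaw diff deg -0.003845559352217258
```

>>> move_arm(
  motion=[
    [-0.02,0.01,0.06,0,0,0,-1],
    [0,0,0.05,0,0,0,-1],
    [0,0,0.05,0,0,0,-1],
    [0,0,0.04,0,0,0,-1],
    [0,0,0,0,0,0,-1],
  ],
)

```text
clock: 14.65
position: [0.5153, 0.2076, 0.1478]
orientation: [[-0.994, -0.111, 0.0], [-0.111, 0.994, 0.0], [-0.0, 0.0, -1.0]]
force: [-0.4, -0.1, -0.2]
opening: 0.155
gripper_force: 40.0
```

```bash
python3 d.py
```

```text
14.65 [0.5153 0.2076 0.1478] 
 [[-0.9938 -0.1114  0.0001]
 [-0.1114  0.9938  0.    ]
 [-0.0001  0.     -1.    ]] F [-0.3606 -0.0952 -0.2434] [ 0.0741 -0.0519 -0.0559] 0.15459736333744573 39.99986171722412
rel to ref, mm: [ 83.349    0.8472 -14.0174] yaw diff deg -0.00048546632242588275
```

>>> move_arm(
  motion=[
    [0,0,0.03,0,0,0,-1],
    [0,0,0,0,0,0,-1],
  ],
)

```text
clock: 14.9
position: [0.5153, 0.2077, 0.1468]
orientation: [[-0.994, -0.111, 0.0], [-0.111, 0.994, 0.0], [-0.0, 0.0, -1.0]]
force: [-0.9, -0.3, 1.5]
opening: 0.149
gripper_force: 40.0
```

```bash
python3 d.py
```

```text
14.9 [0.5153 0.2077 0.1468] 
 [[-0.9938 -0.1115  0.0004]
 [-0.1115  0.9938  0.0001]
 [-0.0004  0.0001 -1.    ]] F [-0.9427 -0.2833  1.5327] [0.0773 0.0599 0.0043] 0.14900105321981238 40.00011384487152
rel to ref, mm: [ 83.291    0.8727 -12.9897] yaw diff deg -0.00234422912025332
```

There is contact with tray 2 at TCP z ≈ 0.147 (about 3 N). I'll ease off, shift to tray 2's measured slot, carrying the top tray along, and feel again.

>>> move_arm(
  motion=[
    [0,0,-0.035,0,0,0,-1],
    [-0.04,-0.012,0,0,0,0,-1],
    [-0.042,-0.012,0,0,0,0,-1],
    [-0.04,-0.01,0,0,0,0,-1],
    [0,0,0,0,0,0,-1],
    [0,0,0.035,0,0,0,-1],
    [0,0,0.035,0,0,0,-1],
    [0,0,0,0,0,0,-1],
  ],
)

```text
clock: 15.9
position: [0.5202, 0.2068, 0.145]
orientation: [[-0.994, -0.111, 0.0], [-0.111, 0.994, -0.0], [-0.0, -0.0, -1.0]]
force: [-0.2, -0.6, -1.8]
opening: 0.151
gripper_force: 40.0
```

```bash
python3 d.py
```

```text
15.9 [0.5202 0.2068 0.145 ] 
 [[-0.9938 -0.1115  0.    ]
 [-0.1115  0.9938 -0.    ]
 [-0.     -0.     -1.    ]] F [-0.1595 -0.6422 -1.8097] [0.1611 0.0287 0.0431] 0.15084770311114673 39.99955594539642
rel to ref, mm: [ 78.5043  -0.5168 -11.2192] yaw diff deg -0.0008833635200150523
```

Dropped into tray 2 with no force. Down to feel for tray 3.

>>> move_arm(
  motion=[
    [0,0,0.06,0,0,0,-1],
    [0,0,0.06,0,0,0,-1],
    [0,0,0.05,0,0,0,-1],
    [0,0,0.035,0,0,0,-1],
    [0,0,0,0,0,0,-1],
  ],
)

```text
clock: 16.52
position: [0.5203, 0.2069, 0.1373]
orientation: [[-0.994, -0.111, 0.0], [-0.111, 0.994, 0.0], [-0.0, 0.0, -1.0]]
force: [-1.1, 0.7, 1.9]
opening: 0.15
gripper_force: 40.0
```

```bash
python3 d.py
```

```text
16.525 [0.5203 0.2069 0.1373] 
 [[-0.9938 -0.1115  0.0004]
 [-0.1115  0.9938  0.0001]
 [-0.0005  0.0001 -1.    ]] F [-1.0582  0.6898  1.8908] [0.0635 0.1355 0.0436] 0.1501214807115259 40.00022649765015
rel to ref, mm: [78.3791 -0.4969 -3.4935] yaw diff deg -0.0009004140711362355
```

>>> move_arm(
  motion=[
    [0,0,-0.035,0,0,0,-1],
    [0.011,-0.038,0,0,0,0,-1],
    [0.011,-0.038,0,0,0,0,-1],
    [0.011,-0.037,0,0,0,0,-1],
    [0,0,0,0,0,0,-1],
    [0,0,0.035,0,0,0,-1],
    [0,0,0.035,0,0,0,-1],
    [0,0,0,0,0,0,-1],
  ],
)

```text
clock: 17.52
position: [0.5192, 0.2021, 0.1353]
orientation: [[-0.994, -0.112, -0.001], [-0.112, 0.994, -0.0], [0.001, -0.0, -1.0]]
force: [0.1, -0.1, -0.6]
opening: 0.155
gripper_force: 40.0
```

```bash
python3 d.py
```

```text
17.525 [0.5192 0.2021 0.1353] 
 [[-0.9938 -0.1116 -0.0005]
 [-0.1116  0.9938 -0.0003]
 [ 0.0006 -0.0003 -1.    ]] F [ 0.1084 -0.126  -0.6031] [0.2127 0.0261 0.0098] 0.15528816911509372 39.99953269958496
rel to ref, mm: [80.0056 -5.103  -1.4958] yaw diff deg -0.006972990078475011
```

Through tray 3. I'll lower until the collar is nearly on the stack.

>>> move_arm(
  motion=[
    [0,0,0.06,0,0,0,-1],
    [0,0,0.06,0,0,0,-1],
    [0,0,0.08,0,0,0,-1],
    [0,0,0.08,0,0,0,-1],
    [0,0,0.08,0,0,0,-1],
    [0,0,0.06,0,0,0,-1],
    [0,0,0.05,0,0,0,-1],
    [0,0,0,0,0,0,-1],
  ],
)

```text
clock: 18.52
position: [0.5194, 0.2022, 0.1167]
orientation: [[-0.994, -0.112, -0.0], [-0.112, 0.994, -0.0], [0.0, -0.0, -1.0]]
force: [-0.9, -0.0, -1.3]
opening: 0.154
gripper_force: 40.0
```

```bash
python3 d.py
```

```text
18.525 [0.5194 0.2022 0.1167] 
 [[-0.9938 -0.1115 -0.    ]
 [-0.1115  0.9938 -0.0001]
 [ 0.0001 -0.0001 -1.    ]] F [-0.8549 -0.031  -1.2682] [ 0.1188 -0.076   0.019 ] 0.1544409732358386 39.999606013298035
rel to ref, mm: [79.8048 -5.0501 17.1086] yaw diff deg -0.004334864189686706
```

>>> move_arm(
  motion=[
    [0,0,0.025,0,0,0,-1],
    [0,0,0.025,0,0,0,-1],
    [0,0,0,0,0,0,-1],
  ],
)

```text
clock: 18.9
position: [0.5195, 0.2022, 0.1152]
orientation: [[-0.994, -0.112, 0.0], [-0.112, 0.994, 0.0], [-0.0, 0.0, -1.0]]
force: [-1.0, 0.2, 2.8]
opening: 0.153
gripper_force: 40.0
```

```bash
python3 d.py
```

```text
18.9 [0.5195 0.2022 0.1152] 
 [[-0.9938 -0.1115  0.0005]
 [-0.1115  0.9938  0.0001]
 [-0.0005  0.     -1.    ]] F [-0.9643  0.2001  2.7772] [ 0.0442  0.1759 -0.0284] 0.15324517604050586 40.0004643201828
rel to ref, mm: [79.7073 -5.0106 18.639 ] yaw diff deg -0.005983136163137749
```

The collar is resting with about 4 N. I'll ease slightly and turn a quarter turn.

>>> move_arm(
  motion=[
    [0,0,-0.02,0,0,0.5,-1],
    [0,0,0,0,0,1,-1],
    [0,0,0,0,0,1,-1],
    [0,0,0,0,0,1,-1],
    [0,0,0,0,0,1,-1],
    [0,0,0,0,0,1,-1],
    [0,0,0,0,0,1,-1],
    [0,0,0,0,0,1,-1],
    [0,0,0,0,0,1,-1],
    [0,0,0,0,0,1,-1],
    [0,0,0,0,0,1,-1],
    [0,0,0,0,0,0.75,-1],
  ],
)

```text
clock: 20.4
position: [0.5205, 0.2028, 0.116]
orientation: [[-0.108, 0.994, 0.003], [0.994, 0.108, 0.001], [0.001, 0.003, -1.0]]
force: [0.8, 0.4, 0.8]
opening: 0.152
gripper_force: 40.0
```

>>> move_arm(
  motion=[
    [0,0,0,0,0,0,-1],
    [0,0,0,0,0,0,-1],
  ],
)

```text
clock: 20.65
position: [0.52, 0.2025, 0.1158]
orientation: [[-0.113, 0.994, 0.002], [0.994, 0.113, 0.001], [0.001, 0.002, -1.0]]
force: [1.3, 0.4, 1.0]
opening: 0.156
gripper_force: 40.0
```

```bash
python3 d.py
python3 - <<'E'
from h import *
import pickle
w=vision.snapshot("wrist");b=vision.snapshot("side");a=vision.snapshot("scene")
pickle.dump((w,b,a),open("v6.pkl","wb"))
for n,p in(("side",b),("scene",a)):
  for l in("stand","lifter_handle","trough_cradle"):
    print(n,l,[(np.round(r["xyz"],4).tolist(),round(r["score"],2)) for r in finder.place_of(p,l)][:3] if l!="trough_cradle" else "")
# stand pose from green rails: both views, plane z=.026
for n,p in(("side",b),("scene",a)):
  h=cv2.cvtColor(p["img"],cv2.COLOR_BGR2HSV); m=((h[...,0]>45)&(h[...,0]<80)&(h[...,1]>150)).astype(np.uint8)
  k,L,S,C=cv2.connectedComponentsWithStats(m)
  for i in range(1,k):
    if S[i,4]>80:
      q=np.argwhere(L==i)[:,::-1]; P=np.array([atz(p,u,.023)[:2] for u in q]); (c,sz,an)=cv2.minAreaRect((P*1000).astype(np.float32))
      e=np.linalg.svd(P-P.mean(0))[2][0]; print(n,S[i,4],P.mean(0),"rect",np.round(c,1),np.round(sz,1),"yaw",np.degrees(np.arctan2(e[1],e[0])))
E
```

```text
20.65 [0.52   0.2025 0.1158] 
 [[-0.1129  0.9936  0.0016]
 [ 0.9936  0.1129  0.0007]
 [ 0.0005  0.0017 -1.    ]] F [1.3381 0.44   1.0001] [ 0.2395 -0.3004  0.0276] 0.1559486567853638 39.99968469142914
rel to ref, mm: [79.1443 -4.7738 17.9512] yaw diff deg 89.91297513024878
side stand []
side lifter_handle [([0.5333, -0.3309, 0.0967], 0.95), ([0.4542, -0.3136, 0.0726], 0.75), ([0.5178, 0.2021, 0.1041], 0.65)]
side trough_cradle 
scene stand [([0.6046, 0.0031, -0.0016], 0.85)]
scene lifter_handle [([0.5335, -0.3261, 0.1009], 0.95), ([0.5975, -0.2604, 0.0615], 0.69), ([0.4516, -0.3119, 0.0676], 0.61)]
scene trough_cradle 
side 247 [0.5871 0.0353] rect [589.6  35.9] [121.3  16.7] yaw -159.26097132286048
side 277 [ 0.6124 -0.0314] rect [614.7 -30.6] [121.4  16.9] yaw -159.4725902862301
scene 119 [0.5966 0.0396] rect [592.4  38.7] [123.4  15.4] yaw 19.9610607118641
scene 103 [ 0.6248 -0.0274] rect [617. -29.] [124.4  14.4] yaw 20.85748577169513
```

The rod is turned 90° with no binding. Stand: centre (0.6025, 0.003), yaw about 20.5° from both views. Now a gentle lift.

>>> move_arm(
  motion=[
    [0,0,-0.04,0,0,0,-1],
    [0,0,-0.04,0,0,0,-1],
    [0,0,-0.04,0,0,0,-1],
    [0,0,-0.04,0,0,0,-1],
    [0,0,-0.05,0,0,0,-1],
    [0,0,0,0,0,0,-1],
    [0,0,-0.06,0,0,0,-1],
    [0,0,-0.1,0,0,0,-1],
    [0,0,-0.15,0,0,0,-1],
    [0,0,-0.2,0,0,0,-1],
    [0,0,0,0,0,0,-1],
  ],
  force=50,
)

```text
clock: 22.38
position: [0.5201, 0.2024, 0.1455]
orientation: [[-0.111, 0.994, 0.002], [0.994, 0.111, 0.001], [0.001, 0.002, -1.0]]
force: [0.1, -0.3, -4.4]
opening: 0.151
gripper_force: 50.0
```

```bash
python3 d.py
```

```text
22.375 [0.5201 0.2024 0.1455] 
 [[-0.1115  0.9938  0.0023]
 [ 0.9938  0.1115  0.0008]
 [ 0.0005  0.0024 -1.    ]] F [ 0.0864 -0.2562 -4.3983] [ 0.0077 -0.0058 -0.0061] 0.15122113837794804 49.99881148338318
rel to ref, mm: [ 79.1345  -4.8531 -11.6581] yaw diff deg 89.9965965169223
```

The stack weighs about 3.1 N, consistent with three trays. Raising clear of the trough.

>>> move_arm(
  motion=[
    [0,0,-0.2,0,0,0,-1],
    [0,0,-0.3,0,0,0,-1],
    [0,0,-0.35,0,0,0,-1],
    [0,0,-0.35,0,0,0,-1],
    [0,0,-0.25,0,0,0,-1],
    [0,0,-0.1,0,0,0,-1],
    [0,0,0,0,0,0,-1],
    [0,0,0,0,0,0,-1],
  ],
)

```text
clock: 23.38
position: [0.5191, 0.2021, 0.2058]
orientation: [[-0.111, 0.994, -0.001], [0.994, 0.111, -0.0], [-0.0, -0.001, -1.0]]
force: [0.7, -0.6, -3.9]
opening: 0.151
gripper_force: 50.0
```

```bash
python3 d.py
python3 - <<'E'
from h import *
import pickle
w=vision.snapshot("wrist");b=vision.snapshot("side");a=vision.snapshot("scene")
A=cv2.resize(w["img"],(400,300));B=cv2.resize(b["img"][90:210,140:300],(400,300),interpolation=cv2.INTER_CUBIC);C=cv2.resize(a["img"][130:250,280:440],(400,300),interpolation=cv2.INTER_CUBIC)
cv2.imwrite("pics/j.png",np.vstack([np.hstack([A,B]),np.hstack([C,np.zeros_like(C)])]))
s=readout.get_obs();pickle.dump((w,b,a,s),open("v7.pkl","wb"))
for n,p in(("wrist",w),("side",b),("scene",a)):print(n,[(np.round(r["xyz"],4).tolist(),round(r["score"],2)) for r in finder.place_of(p,"top_tray")][:2])
E
```

```text
23.375 [0.5191 0.2021 0.2058] 
 [[-0.1114  0.9938 -0.0011]
 [ 0.9938  0.1114 -0.0004]
 [-0.0003 -0.0012 -1.    ]] F [ 0.7206 -0.6385 -3.8954] [0.0458 0.0028 0.002 ] 0.15057929065743006 49.998716711997986
rel to ref, mm: [ 80.2239  -5.1327 -71.9916] yaw diff deg 89.99994063576526
wrist [([0.5154, 0.2023, 0.1314], 0.86)]
side [([0.518, 0.2052, 0.1303], 0.94)]
scene [([0.52, 0.2058, 0.1325], 0.78)]
```

View pics/j.png

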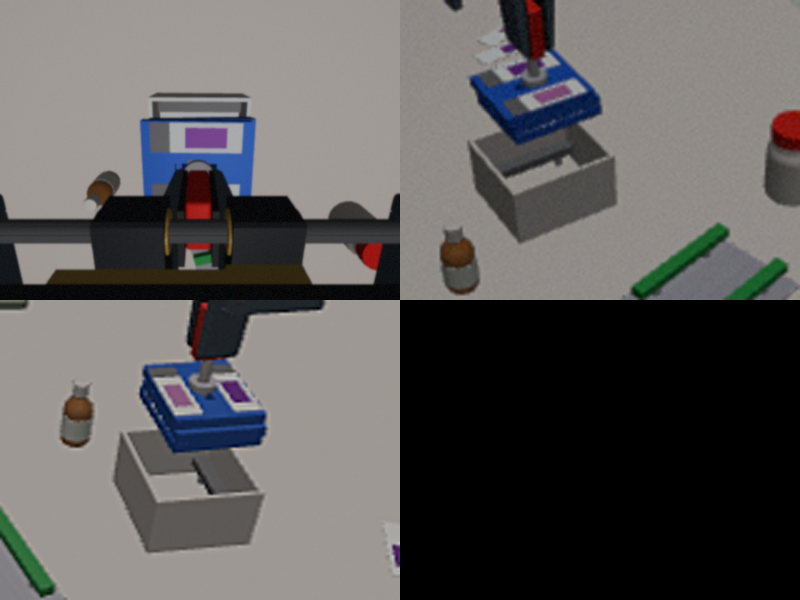

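All three trays hang level as one stack, the trough is empty, and the bystanders are in place. Now the carry to the stand.

>>> move_arm(
  motion=[
    [-0.2,0.06,0,0,0,0,-1],
    [-0.4,0.12,0,0,0,0,-1],
    [-0.5,0.14,0,0,0,0,-1],
    [-0.55,0.16,0,0,0,0,-1],
    [-0.55,0.16,0,0,0,0,-1],
    [-0.55,0.16,0,0,0,0,-1],
    [-0.55,0.16,0,0,0,0,-1],
    [-0.55,0.16,0,0,0,0,-1],
    [-0.5,0.15,0,0,0,0,-1],
    [-0.4,0.12,0,0,0,0,-1],
    [-0.25,0.08,0,0,0,0,-1],
    [-0.18,0.05,0,0,0,0,-1],
  ],
)

```text
clock: 25.18
position: [0.6031, 0.0027, 0.2063]
orientation: [[-0.111, 0.994, -0.0], [0.994, 0.111, 0.0], [0.0, -0.0, -1.0]]
force: [-0.2, -0.0, -4.7]
opening: 0.157
gripper_force: 50.0
```

>>> move_arm(
  motion=[
    [0,0,0,0,0,-0.25,-1],
    [0,0,0,0,0,-0.4,-1],
    [0,0,0,0,0,-0.46,-1],
    [0,0,0,0,0,-0.4,-1],
    [0,0,0,0,0,-0.25,-1],
    [0,0,0,0,0,0,-1],
    [0,0,0,0,0,0,-1],
  ],
)

```text
clock: 26.05
position: [0.6029, 0.0032, 0.2064]
orientation: [[-0.35, 0.937, 0.0], [0.937, 0.35, 0.0], [0.0, 0.0, -1.0]]
force: [0.6, -0.2, -4.4]
opening: 0.151
gripper_force: 50.0
```

```bash
cat > m.py <<'E'
from h import *
s=st();R=np.array(s["orientation"]);print("tool y yaw",np.degrees(np.arctan2(R[1,1],R[0,1])))
for n in("side","scene"):
  p=vision.snapshot(n)
  for l in("top_tray","stand","lifter_handle"):print(n,l,[(np.round(r["xyz"],4).tolist(),round(r["score"],2)) for r in finder.place_of(p,l)][:4])
  # blue top-tray silhouette direction and green rails
  h=cv2.cvtColor(p["img"],cv2.COLOR_BGR2HSV); m=((h[...,0]>45)&(h[...,0]<80)&(h[...,1]>150)).astype(np.uint8)
  k,L,S,C=cv2.connectedComponentsWithStats(m)
  for i in range(1,k):
    if S[i,4]>40:
      P=np.array([atz(p,u,.023)[:2] for u in np.argwhere(L==i)[:,::-1]]); c,sz,an=cv2.minAreaRect((P*1000).astype(np.float32)); print(n,"green",S[i,4],np.round(c,1),np.round(sz,1),round(an,1))
  for r in finder.masks_of(p,"top_tray")[:1]:
    zt=s["position"][2]-.0615
    P=np.array([atz(p,u,zt)[:2] for u in np.argwhere(r["pixels"])[:,::-1]]); c,sz,an=cv2.minAreaRect((P*1000).astype(np.float32)); print(n,"tray",r["pixels"].sum(),np.round(c,1),np.round(sz,1),round(an,1))
E
python3 m.py
```

```text
26.05 [0.6029 0.0032 0.2064] 
 [[-0.3499  0.9368  0.0001]
 [ 0.9368  0.3499  0.0001]
 [ 0.      0.0001 -1.    ]] F [ 0.6066 -0.1619 -4.3692] [ 0.008  -0.0203 -0.0137] 0.1511218944850493 49.99869704246521
tool y yaw 20.479602746336113
side top_tray [([0.6008, 0.0045, 0.1353], 0.56)]
side stand [([0.601, 0.0001, -0.0028], 0.57)]
side lifter_handle [([0.5326, -0.3324, 0.1016], 0.64), ([0.5929, -0.2518, 0.0687], 0.6), ([0.6043, 0.0015, 0.194], 0.52)]
side green 191 [576.2  31.7] [93.3 17.1] 21.2
side green 273 [614.7 -30.5] [121.5  16.6] 20.3
side tray 1023 [594.2  -5.9] [96.2 88.2] 18.6
scene top_tray [([0.603, 0.0076, 0.1316], 0.58), ([0.7556, -0.1055, 0.0002], 0.32)]
scene stand [([0.6068, 0.001, 0.0004], 0.97)]
scene lifter_handle [([0.5996, -0.0007, 0.2002], 0.75), ([0.5283, -0.3243, 0.1012], 0.75), ([0.597, -0.2592, 0.0641], 0.7), ([0.7471, 0.0993, -0.0054], 0.65)]
scene green 82 [601.1  42. ] [104.7  15.4] 20.7
scene green 93 [617. -29.] [124.4  14.3] 20.4
scene tray 1116 [611.6   3.4] [101.5  85.2] 19.8
```

Aligned: yaw 20.5° and centred to within about 3 mm. Lowering.

>>> move_arm(
  motion=[
    [0,0,0.15,0,0,0,-1],
    [0,0,0.3,0,0,0,-1],
    [0,0,0.35,0,0,0,-1],
    [0,0,0.35,0,0,0,-1],
    [0,0,0.3,0,0,0,-1],
    [0,0,0.25,0,0,0,-1],
    [0,0,0.15,0,0,0,-1],
    [0,0,0.1,0,0,0,-1],
    [0,0,0.06,0,0,0,-1],
    [0,0,0,0,0,0,-1],
  ],
)

```text
clock: 27.8
position: [0.603, 0.0031, 0.1261]
orientation: [[-0.35, 0.937, 0.0], [0.937, 0.35, -0.0], [-0.0, 0.0, -1.0]]
force: [-0.4, -0.5, -4.3]
opening: 0.149
gripper_force: 50.0
```

>>> move_arm(
  motion=[
    [0,0,0.03,0,0,0,-1],
    [0,0,0.03,0,0,0,-1],
    [0,0,0.03,0,0,0,-1],
    [0,0,0.03,0,0,0,-1],
    [0,0,0.03,0,0,0,-1],
    [0,0,0.03,0,0,0,-1],
    [0,0,0.03,0,0,0,-1],
    [0,0,0,0,0,0,-1],
  ],
)

```text
clock: 28.8
position: [0.6031, 0.0031, 0.1176]
orientation: [[-0.35, 0.937, 0.0], [0.937, 0.35, -0.0], [-0.0, 0.0, -1.0]]
force: [0.7, 1.0, -0.2]
opening: 0.152
gripper_force: 50.0
```

```bash
python3 d.py
```

```text
28.8 [0.6031 0.0031 0.1176] 
 [[-0.3499  0.9368  0.0004]
 [ 0.9368  0.3499 -0.0001]
 [-0.0002  0.0003 -1.    ]] F [ 0.7375  1.0123 -0.2392] [ 0.0953 -0.0704 -0.0326] 0.15186467626913683 49.99962329864502
rel to ref, mm: [  18.8651 -212.2259   16.1761] yaw diff deg 75.91437910464819
```

Trays are on the rails. The last ~2 mm should bring the collar down.

>>> move_arm(
  motion=[
    [0,0,0.025,0,0,0,-1],
    [0,0,0.025,0,0,0,-1],
    [0,0,0,0,0,0,-1],
  ],
)

```text
clock: 29.18
position: [0.6031, 0.0031, 0.1158]
orientation: [[-0.35, 0.937, 0.0], [0.937, 0.35, 0.0], [-0.0, 0.0, -1.0]]
force: [-1.0, 0.7, 1.3]
opening: 0.154
gripper_force: 50.0
```

```bash
python3 d.py
```

```text
29.175 [0.6031 0.0031 0.1158] 
 [[-0.3499  0.9368  0.0005]
 [ 0.9368  0.3499  0.    ]
 [-0.0002  0.0004 -1.    ]] F [-0.9595  0.7229  1.3025] [ 0.0353  0.1041 -0.0148] 0.1542422535600226 50.00017046928406
rel to ref, mm: [  18.8521 -212.2149   17.9642] yaw diff deg 75.91839556145963
```

The collar is seated with about 2.5 N. Releasing and retreating straight up.

>>> move_arm(
  motion=[
    [0,0,0.01,0,0,0,-1],
    [0,0,0,0,0,0,-0.6],
    [0,0,0,0,0,0,-0.4],
    [0,0,0,0,0,0,-0.2],
    [0,0,0,0,0,0,-0.2],
    [0,0,0,0,0,0,-0.2],
  ],
)

```text
clock: 29.92
position: [0.603, 0.0031, 0.1151]
orientation: [[-0.35, 0.937, 0.0], [0.937, 0.35, 0.0], [-0.0, 0.0, -1.0]]
force: [0.2, 1.7, -0.2]
opening: 0.402
gripper_force: 0.0
```

>>> move_arm(
  motion=[
    [0,0,-0.15,0,0,0,-0.2],
    [0,0,-0.3,0,0,0,-0.2],
    [0,0,-0.6,0,0,0,-0.2],
    [0,0,-0.8,0,0,0,-0.2],
    [0,0,-0.8,0,0,0,-0.2],
    [0,0,-0.7,0,0,0,-0.2],
    [0,0,-0.5,0,0,0,-0.2],
    [0,0,0,0,0,0,-0.2],
  ],
)

```text
clock: 30.92
position: [0.6038, 0.0031, 0.2718]
orientation: [[-0.35, 0.937, 0.005], [0.937, 0.35, -0.0], [-0.002, 0.005, -1.0]]
force: [0.9, 0.5, -0.5]
opening: 0.4
gripper_force: 0.0
```

Run:
```python
from h import *
s=st()
ps={n:vision.snapshot(n) for n in("wrist","side","scene")}
for n,p in ps.items():
  for l in("top_tray","lifter_handle","lifter","stand"):print(n,l,[(np.round(r["xyz"],4).tolist(),round(r["score"],2)) for r in finder.place_of(p,l)][:4])
A=cv2.resize(ps["wrist"]["img"],(400,300));B=cv2.resize(ps["side"]["img"][130:250,180:340],(400,300),interpolation=cv2.INTER_CUBIC);C=cv2.resize(ps["scene"]["img"][140:320,180:420],(400,300),interpolation=cv2.INTER_CUBIC)
D=cv2.resize(ps["scene"]["img"],(400,300))
cv2.imwrite("pics/k.png",np.vstack([np.hstack([A,B]),np.hstack([C,D])]))
```

```text
30.925 [0.6038 0.0031 0.2718] 
 [[-0.3499  0.9368  0.0052]
 [ 0.9368  0.3499 -0.    ]
 [-0.0018  0.0048 -1.    ]] F [ 0.8592  0.5109 -0.5287] [ 0.022  -0.0653 -0.04  ] 0.4001926396362942 0.0
wrist top_tray [([0.5994, 0.002, 0.0463], 0.78)]
wrist lifter_handle [([0.4491, -0.3134, 0.0665], 0.88), ([0.6032, 0.0051, 0.1125], 0.57)]
wrist lifter [([0.4513, -0.3123, 0.028], 0.79), ([0.5967, 0.001, 0.0537], 0.42)]
wrist stand [([0.6017, 0.0048, -0.0003], 0.71)]
side top_tray [([0.5982, 0.0028, 0.0471], 0.98)]
side lifter_handle [([0.6025, -0.0, 0.1031], 0.86), ([0.5925, -0.2542, 0.0659], 0.68), ([0.5315, -0.3335, 0.0978], 0.68)]
side lifter [([0.6072, 0.0069, 0.054], 0.82), ([0.5323, -0.3298, 0.0431], 0.8), ([0.5969, -0.2578, 0.0332], 0.72), ([0.5999, 0.0013, 0.054], 0.67)]
side stand [([0.6035, -0.0005, -0.0034], 0.78)]
scene top_tray [([0.6017, 0.0062, 0.0487], 0.92)]
scene lifter_handle [([0.5995, 0.0018, 0.1112], 0.9), ([0.5319, -0.3248, 0.1049], 0.8), ([0.6007, -0.2573, 0.0589], 0.72), ([0.4539, -0.3127, 0.0671], 0.71)]
scene lifter [([0.6035, 0.0023, 0.0544], 0.75), ([0.5341, -0.3272, 0.0404], 0.63), ([0.5942, -0.2574, 0.0246], 0.62), ([0.4046, 0.1211, 0.0015], 0.54)]
scene stand [([0.6008, 0.0029, 0.1067], 0.56)]
```

View pics/k.png

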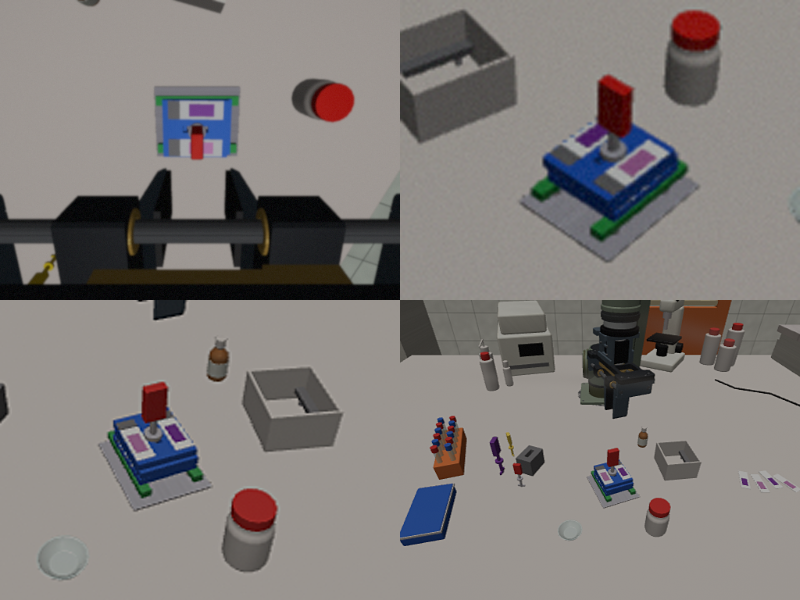

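The stack sits square and centred on the rails. The rod stands upright, turned, with its collar down, and the bystanders are undisturbed.

```bash
python3 -c "from h import *; print(order.sign_off())"
```

```text
the job is handed in; nothing more can be done
None
```

I handed the job in after 31 s on the robot's clock. All three trays sit centred and square on the drying stand, and the rod stands upright in them, still turned, with its collar down on the top tray; I haven't seen the judge's result.

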